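# Push the culture dishes home on the loading track and shut the gate

### The arm

A 6-joint arm with a two-finger parallel gripper is mounted at the origin on a cart in front of the work surface, level with it; the furniture and walls round the work are solid. World frame = base frame: x ahead of the robot, y to its left, z up, the work surface at z = 0. Lengths are in mm, angles in rad, forces in N, time in s.
With the tool pointing down it reaches from about 400 to 825 mm from the base axis. Payload 7 kg.
Tool frame: the origin (TCP) lies midway between the tips of the shut fingers; the grasp point (between the pads) lies 19 mm behind it (pinch_z is the distance from the TCP to the grasp point, in mm); z points along the fingers, y is the direction in which the jaws open and shut (so a half turn about z gives the same grasp; the last joint's range is limited). The gripper opens to 88 mm and grips with 3 to 60 N. Pads are 19 mm wide; open, the fingers measure 130 mm over their backs; the gripper's body (78 mm by 193 mm) begins 47 mm behind the grasp point.
Start: joints at [1.573, 0.359, 0.012, 0, -1.224, -0.288], TCP at [190.309, 647.594, 226.561] pointing down, gripper open.
Joint ranges: [-3.07, 3.07], [-1.43, 2.12], [-1.02, 1.25], [-3.03, 1.67], [-3.05, -0], [-3.03, 3.03]. Speed limits (rad/s): [2.39, 2.39, 3.01, 3.14, 3.14, 3.14].

### API

Orientations are given as a unit quaternion [w, x, y, z].
In Python, from workcell import * gives the robot as it stands.
- The arm moves only by the tool drive_tool, never from a script. Its argument "steps" is text: rows parted by semicolons, each of 4 numbers parted by spaces: the shift along the tool's x, y, z as a fraction of full scale, then the turn about the tool's z as a fraction of full scale. A call has exactly 5 rows; each row is the pose to reach, as a shift and turn from the pose commanded when the call began, along the tool's axes at that moment; what a row does not reach only later rows make up. Full scale, the value 1, is 150 mm for a shift and 30 degrees for a turn. A row lasts 1/8 s, in which the tool goes at most 62.5 mm and 10.7 degrees, less where a joint would pass 70% of its speed; a pose out of reach is approached as far as the arm can. A call with a number of a shift or a turn outside -1 to 1 is refused whole. A call with a gripper value outside its range is refused whole. "hand" is the opening, from 0 (shut) to 1 (fully open), set as the call begins (left out, the last holds). The fingers move at their own pace and stop on an object; "squeeze" is the grip in N (left out, the last holds). Time passes only in rows, so rows that repeat a pose let the fingers close, or fill a call up. It gives the time, the measured TCP pose, the force and the opening at its end, in the units of the state.
- sense(): the state, without advancing time (a new reading comes with each control period).
- grab_frame(name): name is "scene" or "top" or "wrist"; returns the picture (400x640x3 uint8, red, green, blue); there is no depth.
- get_calibration(name): a dict with "camera_matrix" (3x3 intrinsics, pixels), "origin" and "orientation" of the camera in the world. Camera axes: x right, y down, z forward; pixel columns grow to the right and rows downward; lengths in mm; the calibration is good to about 2 mm. A picture is of the moment at which its call begins: read the wrist's pose just before it. get_calibration takes no time and is no camera call; for the wrist camera it gives the pose at the moment of the call.
- sign_off(): hands the job in, once; it reports no verdict.
The state is a dict: "time": time; "joint_positions": joint angles; "dq": joint speeds; "effort": joint torques, N m; "ee_pos": TCP position; "orientation": TCP orientation; "ft_force": force on the tool from outside, world axes, zero at the start; "torque": the same for the moment, N m; "gripper_width": finger opening in mm.
Only numpy, scipy, OpenCV 4.12 (cv2) and the standard library are available. Lean on these libraries where they do the work, as an engineer would, in place of code of your own. Each camera call takes 0.05 s, during which the arm holds its last target. There are 200 camera calls.

### The job

Three culture dishes stand in a touching row in the loading track. With the shut fingertips push the row from behind, together as one train without letting it come apart, along the track until the front dish is against the end stop and the others are close up behind it; then push the open gate shut across the track behind the last dish. Only push: lift nothing, let no dish climb out of the track, and leave the other things standing about where they are.

Things in the scene. Friction and masses are not known exactly. Their poses are not given: they have to be found in the camera images.
- track: fixed low aluminium loading track standing on the worktop: a straight channel 320 mm long, 63 mm clear width, floor 4 mm and wall tops 12 mm above the worktop, walls 6 mm thick. Origin: centre of its underside. Its y axis runs along the channel towards the end stop, its x axis across it, z up. The channel spans y = -160 (open end, no stop) to +150 mm (face of the 24 mm high grey end stop). The gate's hinge is on the -x side. The dishes start 50 to 100 mm short of home
- stop_face (a point): point on the channel's floor at the middle of the end stop's face (track frame x 0, y 150, z 4 mm); same axes as the track. When home the dishes' centres lie at y = -30, -89 and -149 mm in this frame and the rear edge of the last at -178 mm
- petri_1: lidded plastic petri dish, 59.4 mm across, 15 mm high, pale brown filling; upright in the channel, touching its neighbour(s). Origin: centre of its underside, z up. The three dishes are alike in size and which of them is foremost, middle or rearmost differs from run to run
- petri_2: lidded plastic petri dish, 59.4 mm across, 15 mm high, red filling; upright in the channel, touching its neighbour(s). Origin: centre of its underside, z up. The three dishes are alike in size and which of them is foremost, middle or rearmost differs from run to run
- petri_3: lidded plastic petri dish, 59.4 mm across, 15 mm high, pale green filling; upright in the channel, touching its neighbour(s). Origin: centre of its underside, z up. The three dishes are alike in size and which of them is foremost, middle or rearmost differs from run to run
- gate (a joint): the swing gate's angle in rad: 0 = shut, the bar straight across the channel along the track's x axis, 6 mm behind the last dish's home place (a stop lies at 0); grows as it opens, the bar swinging back towards the open end (track -y); at pi/2 it lies along the -x wall pointing to track -y, beyond that it leans out. Starts open at 1.7 to 2.1, limit 2.2. Stays where it is left (about 0.5 N at the tab moves it)
- gate_hinge (a point): the gate's upright hinge axis, on a grey block beside the -x wall (track frame x -45, y -38 mm). The steel gate bar is 84 mm long, 8 mm thick, and lies 13.5 to 22.5 mm above the worktop, clear over the walls but in the way of a dish that is not home
- tab_top (a point): top centre of the gate's push tab: an upright grey round post of 14 mm diameter on the bar, 70 mm from the hinge axis; it rises from the bar to 52 mm above the worktop
- specimen_cup_1: bystander: lidded specimen cup 65 mm across, 71 mm high, beyond the track's +x side near the stop; origin at its underside
- strip_pot_3: bystander: capped test strip pot 38 mm across, 68 mm high, beside the track's +x side near the middle; origin at its underside
- lab_timer: bystander: flat lab timer 60x64x18 mm beside the track's +x side near the open end; origin at its underside
- pen_1: bystander: pen 145 mm long, 9 mm high, lying beside the track's -x wall in front of the gate's hinge (stop side); origin at its underside
Not all that is in view belongs to the job. Leave any orange look-alike of the petri_3 alone.

How it is judged (in metres and radians):
On the way, in this order (a step that is already met when the one before it is completed fails the run):
1. the row is home against the end stop (y of petri_1 in the frame of stop_face between -0.153 and 0 m and x of petri_1 in the frame of stop_face between -0.006 and 0.006 m and height (world z) of each of petri_1, petri_2, petri_3 below 0.009 m and y of petri_2 in the frame of stop_face between -0.153 and 0 m and x of petri_2 in the frame of stop_face between -0.006 and 0.006 m and y of petri_3 in the frame of stop_face between -0.153 and 0 m and x of petri_3 in the frame of stop_face between -0.006 and 0.006 m), for 0.2 s.
2. the gate is shut behind the home row (all of step 1 and value of joint gate below 0.08 rad), for 0.2 s.
At the end, for the whole second after the job is handed in: All three dishes lie flat and at rest in the channel, close up against the end stop (no more than about 4 mm of gaps in all), and the gate is shut across the track behind them (within 0.08 rad) (all of step 2 and linear speed of each of petri_1, petri_2, petri_3 below 0.02 m/s); the robot touches nothing.
It fails at once if a dish is lifted, or climbs out of the channel (height (world z) of any of petri_1, petri_2, petri_3 above 0.012 m or angle between any of petri_1, petri_2, petri_3's own z axis and vertical above 0.25 rad).
It fails at once if the row comes apart (gaps of more than 15 mm in all) (horizontal distance between petri_1 and petri_2 above 0.134 m or horizontal distance between any of petri_2, petri_1 and petri_3 above 0.134 m).
It fails at once if a bystander is moved by more than 20 mm (distance of any of specimen_cup_1, strip_pot_3, lab_timer, pen_1 from where it was at the start of the episode above 0.02 m).
It also fails if it takes over 51 s, if anything falls off the work surface, if the arm or the gripper's body presses on something with over 40 N, if the wrist force passes 120 N, or if a joint passes its speed limit or range.

## Working session

There is one attempt and no reset: what is moved stays moved. The work goes in short steps, Python scripts to look and compute and a tool call to move; the robot and the scene stay as the last step left them, time stands still between calls to the robot, and variables do not carry over. Pictures are saved under pics/ and viewed, about 8 in all and at most 12, crops included, and the job is handed in when it is done.

Besides the shell and the picture viewer there is one more tool, called after "Emit:" as a command line: name --argument value ..., lists and objects as JSON in quotes. drive_tool: Moves the arm, as the interface text tells. Shift numbers are shares of 150 mm and turn numbers shares of 30 degrees, none past 1 either way. Its arguments: {"type":"object","properties":{"steps":{"type":"string"},"hand":{"type":"number"},"squeeze":{"type":"number"}},"required":["steps"]}

```bash
mkdir -p pics; python3 - <<'E'
from workcell import *
import cv2,numpy as np
for n in("top","scene"):
    c=get_calibration(n); print(n,c)
    cv2.imwrite(f"pics/{n}0.png",cv2.cvtColor(grab_frame(n),cv2.COLOR_RGB2BGR))
s=sense();print(s["time"],s["ee_pos"],s["orientation"],s["ft_force"],s["gripper_width"])
E
```

```text
top {'camera_matrix': array([[480.01455351,   0.        , 315.69591946],
       [  0.        , 480.01455351, 199.43616028],
       [  0.        ,   0.        ,   1.        ]]), 'origin': array([ 495.40981535,  211.50484597, 1058.26023009]), 'orientation': array([-0.01993173,  0.70813107, -0.7055967 ,  0.01692359])}
scene {'camera_matrix': array([[385.48562003,   0.        , 319.32822675],
       [  0.        , 385.48562003, 198.76667515],
       [  0.        ,   0.        ,   1.        ]]), 'origin': array([  71.84563404, -375.03909368,  449.72019137]), 'orientation': array([-0.49104957,  0.80055681, -0.29774284,  0.17125511])}
0.1 [190.18330604 647.1890618  225.72439467] [ 7.42400270e-04  9.89801079e-01 -1.42454445e-01 -5.44891400e-05] [-0.15346357  0.03686801 -0.32218301] 87.5948021104281
```

View pics/top0.png

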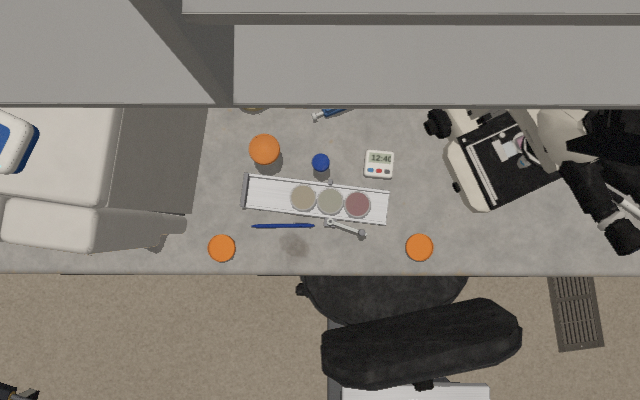

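View pics/scene0.png

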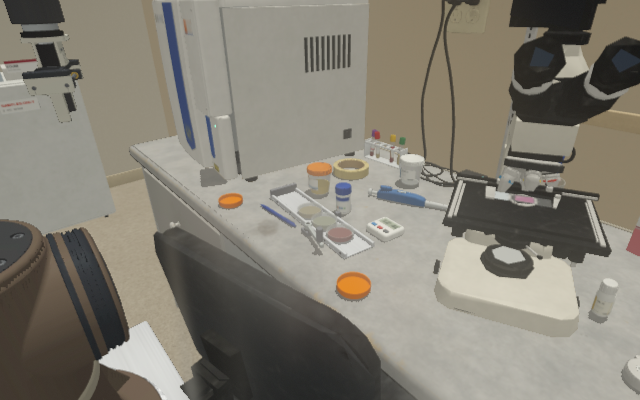

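```bash
cat > h.py <<'E'
import cv2,numpy as np
from scipy.spatial.transform import Rotation as R
def px2w(c,u,v,z):
    d=R.from_quat(np.roll(c["orientation"],-1)).apply(np.linalg.inv(c["camera_matrix"])@[u,v,1])
    return c["origin"]+d*(z-c["origin"][2])/d[2]
def w2px(c,p):
    q=R.from_quat(np.roll(c["orientation"],-1)).inv().apply(np.array(p)-c["origin"]); h=c["camera_matrix"]@q
    return h[:2]/h[2]
E
python3 - <<'E'
from workcell import *
from h import *
c=get_calibration("top")
for n,u,v,z in[("stopL",247,190,24),("brown",303,198,19),("green",330,201,19),("red",357,204,19),("end",388,207,12),("tab",362,234,52),("orL",222,248,10),("orR",419,247,10)]:
    print(n,px2w(c,u,v,z).round(1))
i=cv2.imread("pics/top0.png")[160:250,235:395]
cv2.imwrite("pics/crop0.png",cv2.resize(i,None,fx=5,fy=5,interpolation=cv2.INTER_CUBIC))
E
```

```text
stopL [569.3 364.5  24. ]
brown [552.6 243.6  19. ]
green [546.3 185.   19. ]
red [540.  126.5  19. ]
end [534.   58.4  12. ]
tab [475.9 118.8  52. ]
orL [443.5 419.7  10. ]
orR [447.3  -8.9  10. ]
```

View pics/crop0.png

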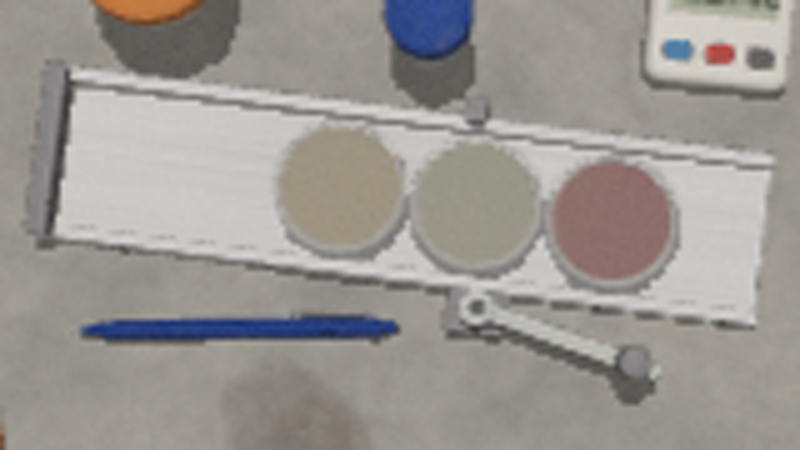

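```bash
cat > fit.py <<'E'
from workcell import *
from h import *
from scipy.optimize import least_squares
c=get_calibration("top")
W=lambda u,v,z:px2w(c,235+u/5,160+v/5,z)[:2]
pts=[((37.5,-160),W(772,157,12)),((-37.5,-160),W(755,325,12)),((0,150),W(61,155,24)),((-45,-38),W(478,308,24))]
d=[W(341,188,19),W(477,205,19),W(612,221,19)]
def T(p,q): 
    s,k=np.sin(p[2]),np.cos(p[2]); return np.array([p[0]+k*q[0]-s*q[1],p[1]+s*q[0]+k*q[1]])
def I(p,w):
    s,k=np.sin(p[2]),np.cos(p[2]); a,b=w[0]-p[0],w[1]-p[1]; return np.array([k*a+s*b,-s*a+k*b])
f=lambda p:np.concatenate([T(p,m)-w for m,w in pts]+[[I(p,w)[0]] for w in d])
r=least_squares(f,[550,210,-.1],loss="soft_l1",f_scale=2)
P=r.x
if __name__=="__main__":
    print("track",P.round(4)); print("res",f(P).round(1))
    for w in d: print("dish",w.round(1),I(P,w).round(1))
    tab=I(P,W(632,361,52)); print("tab",tab.round(1),"hingerel",(tab-[-45,-38]).round(1),"ang",np.arctan2(-(tab[1]+38),tab[0]+45))
    s=sense();t=I(P,s["ee_pos"]);print("tcp in track",t.round(1))
    x,y,_=s["ee_pos"]; M=R.from_quat(np.roll(s["orientation"],-1)).as_matrix()
    print("tool y ang err to track -y deg",np.degrees(np.arctan2(M[1,1],M[0,1])-(P[2]-np.pi/2)))
    tgt=np.r_[T(P,(0,-143)),150]
    print("tgt",tgt,"shift in tool",M.T@(tgt-s["ee_pos"])/150)
E
python3 fit.py
```

```text
track [ 5.501962e+02  2.168553e+02 -1.158000e-01]
res [ 0.8 -1.6 -0.4 -0.7  0.4  1.8 -0.6  0.6  0.3 -0.   0. ]
dish [553.5 243.1] [ 0.3 26.5]
dish [546.3 184.1] [ -0.  -32.9]
dish [539.6 125.7] [  0.  -91.8]
tab [ -58.9 -104.3] hingerel [-13.9 -66.3] ang 1.777460363095006
tcp in track [-407.3  385.8]
tool y ang err to track -y deg -9.742458889551926
tgt [533.66754279  74.8137293  150.        ] shift in tool [3.27298153 3.01445268 0.50964612]
```

Emit:
drive_tool --steps "0.2 0.2 0 0; 0.4 0.4 0 0; 0.6 0.55 0 0; 0.8 0.75 0 0; 1 0.9 0 0" --hand 0

```text
time: 0.72
ee_pos: [296.5, 474.2, 226.4]
orientation: [0.0, 0.99, -0.142, -0.0]
ft_force: [0.7, 0.3, 0.1]
gripper_width: 43.0
```

Emit:
drive_tool --steps "0.2 0.2 0 0; 0.4 0.4 0 0; 0.6 0.55 0 0; 0.8 0.75 0 0; 1 0.9 0 0"

```text
time: 1.35
ee_pos: [402.3, 302.4, 226.5]
orientation: [0.0, 0.99, -0.142, -0.0]
ft_force: [0.1, 0.7, 0.1]
gripper_width: 0.2
```

Emit:
drive_tool --steps "0.2 0.2 0 -0.1; 0.4 0.4 0 -0.2; 0.6 0.6 0 -0.325; 0.8 0.8 0 -0.325; 0.9 0.9 0 -0.325"

```text
time: 1.98
ee_pos: [493.8, 134.5, 226.2]
orientation: [0.0, 0.998, -0.059, -0.0]
ft_force: [0.1, 0.5, 0.2]
gripper_width: 0.1
```

```bash
cat > st.py <<'E'
import sys
from fit import *
def st(x,y,z):
    s=sense();M=R.from_quat(np.roll(s["orientation"],-1)).as_matrix();t=I(P,s["ee_pos"])
    print("t",round(s["time"],2),"tcp track",t.round(1),"z",s["ee_pos"][2].round(1),"F",s["ft_force"].round(1),"w",s["gripper_width"].round(1),"yaw err",np.degrees(np.arctan2(M[1,1],M[0,1])-(P[2]-np.pi/2)).round(2))
    print("shift mm",(M.T@(np.r_[T(P,(x,y)),z]-s["ee_pos"])).round(1),"frac",(M.T@(np.r_[T(P,(x,y)),z]-s["ee_pos"])/150).round(3))
    return s
if __name__=="__main__": st(*map(float,sys.argv[1:4]))
E
python3 st.py 0 -162 60
```

```text
Traceback (most recent call last):
  File "st.py", line 8, in <module>
    if __name__=="__main__": st(*map(float,sys.argv[1:4]))
                             ~~^^^^^^^^^^^^^^^^^^^^^^^^^^^
  File "st.py", line 5, in st
    print("t",round(s["time"],2),"tcp track",t.round(1),"z",s["ee_pos"][2].round(1),"F",s["ft_force"].round(1),"w",s["gripper_width"].round(1),"yaw err",np.degrees(np.arctan2(M[1,1],M[0,1])-(P[2]-np.pi/2)).round(2))
                                                                                                                   ^^^^^^^^^^^^^^^^^^^^^^^^
AttributeError: 'float' object has no attribute 'round'
```

```bash
sed -i 's/s\["gripper_width"\].round(1)/round(s["gripper_width"],1)/' st.py; python3 st.py 0 -162 80
```

```text
t 1.98 tcp track [-46.5 -88.3] z 226.2 F [0.1 0.5 0.2] w 0.1 yaw err -0.08
shift mm [ 46.7  73.6 146.2] frac [0.311 0.491 0.975]
```

Emit:
drive_tool --steps "0.15 0.2 0.1 0; 0.31 0.44 0.35 0; 0.31 0.44 0.6 0; 0.31 0.44 0.85 0; 0.31 0.44 0.98 0"

```text
time: 2.6
ee_pos: [530.8, 64.6, 77.2]
orientation: [0.001, 0.998, -0.058, -0.001]
ft_force: [-0.5, 0.7, -0.5]
gripper_width: 0.4
```

```bash
python3 - <<'E'
from st import *
st(0,-154,9)
a=[]
for n in("wrist","top"):
    i=cv2.cvtColor(grab_frame(n),cv2.COLOR_RGB2BGR); a.append(i[:, :] if n=="wrist" else cv2.resize(i[120:280,220:476],(640,400),interpolation=cv2.INTER_CUBIC))
cv2.imwrite("pics/pre.png",cv2.resize(np.vstack(a),(480,600)))
E
```

```text
t 2.6 tcp track [  -1.7 -153.5] z 77.2 F [-0.5  0.7 -0.5] w 0.4 yaw err -0.04
shift mm [ 1.9  0.4 68.2] frac [0.013 0.003 0.455]
```

View pics/pre.png

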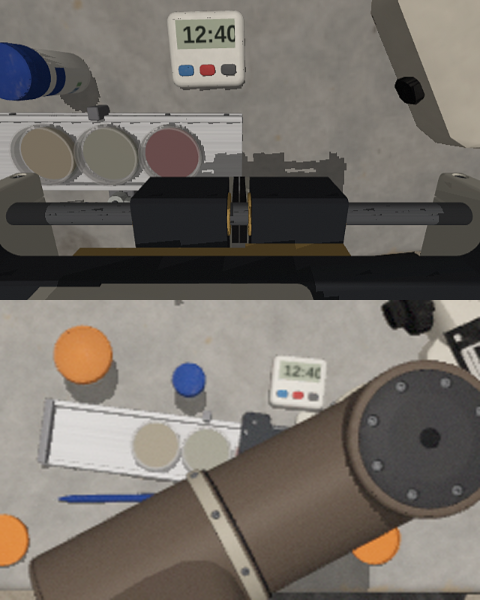

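Emit:
drive_tool --steps "0.01 0 0.1 0; 0.01 0 0.2 0; 0.01 0 0.32 0; 0.01 0 0.4 0; 0.01 0 0.45 0"

```text
time: 3.32
ee_pos: [533.4, 65.2, 11.4]
orientation: [0.0, 0.998, -0.058, -0.0]
ft_force: [0.0, -0.8, -0.1]
gripper_width: 0.3
```

Emit:
drive_tool --steps "0 -0.01 0 0; 0 -0.03 0 0; 0 -0.05 0 0; 0 -0.07 0 0; 0 -0.09 0 0"

```text
time: 3.95
ee_pos: [535.2, 79.0, 12.3]
orientation: [-0.0, 0.998, -0.058, 0.0]
ft_force: [0.2, -0.5, 0.1]
gripper_width: 0.4
```

```bash
python3 - <<'E'
from st import *
st(0,-140,9)
i=cv2.cvtColor(grab_frame("wrist"),cv2.COLOR_RGB2BGR)
cv2.imwrite("pics/con.png",i)
E
```

```text
t 3.95 tcp track [   1.1 -138.7] z 12.3 F [ 0.2 -0.5  0.1] w 0.4 yaw err 0.02
shift mm [-1.1  1.3  3.3] frac [-0.007  0.009  0.022]
```

View pics/con.png

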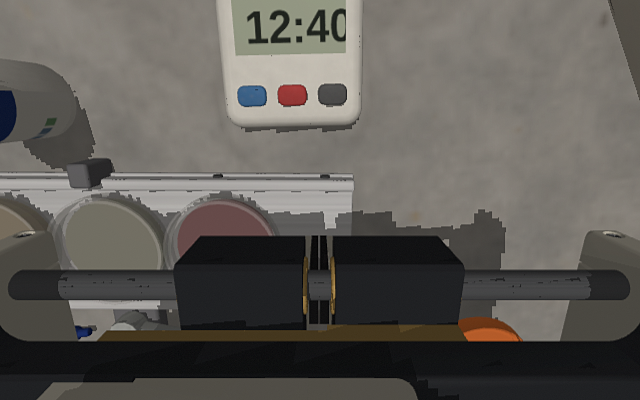

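Emit:
drive_tool --steps "0 0 0.01 0; 0 -0.01 0.015 0; 0 -0.03 0.015 0; 0 -0.045 0.015 0; 0 -0.06 0.015 0"

```text
time: 4.62
ee_pos: [536.1, 87.7, 9.8]
orientation: [0.0, 0.998, -0.058, -0.0]
ft_force: [-0.5, -0.4, 0.8]
gripper_width: 0.4
```

Emit:
drive_tool --steps "0 -0.01 0 0; 0 -0.025 0 0; 0 -0.04 0 0; 0 -0.05 0 0; 0 -0.06 0 0"

```text
time: 5.25
ee_pos: [537.2, 96.7, 9.8]
orientation: [0.0, 0.998, -0.058, -0.0]
ft_force: [-0.8, -0.3, -0.6]
gripper_width: 0.4
```

```bash
python3 st.py 0 -110 9
```

```text
t 5.25 tcp track [   1.  -120.9] z 9.8 F [-0.8 -0.3 -0.6] w 0.4 yaw err 0.01
shift mm [ -1.  -10.9   0.8] frac [-0.006 -0.073  0.005]
```

```bash
python3 - <<'E'
from st import *
i=cv2.cvtColor(grab_frame("wrist"),cv2.COLOR_RGB2BGR)
j=cv2.cvtColor(grab_frame("top"),cv2.COLOR_RGB2BGR)
cv2.imwrite("pics/con2.png",np.hstack([cv2.resize(i,(480,300)),cv2.resize(j[160:250,235:331],(320,300))]))
E
```

```text
(no output)
```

View pics/con2.png

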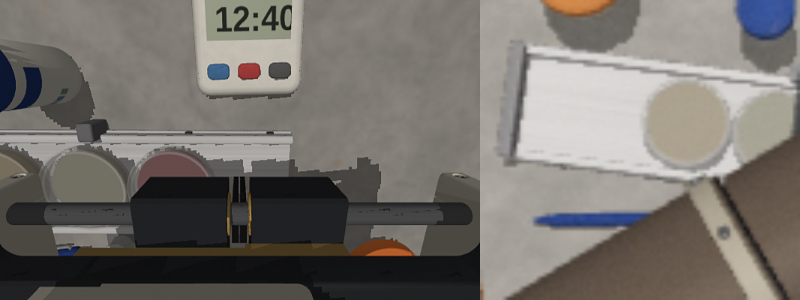

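Emit:
drive_tool --steps "0 -0.02 0 0; 0 -0.05 0 0; 0 -0.09 0 0; 0 -0.12 0 0; 0 -0.15 0 0"

```text
time: 5.98
ee_pos: [539.8, 119.4, 9.8]
orientation: [-0.0, 0.998, -0.058, 0.0]
ft_force: [-0.6, -0.8, 0.1]
gripper_width: 0.8
```

Emit:
drive_tool --steps "0 -0.03 0 0; 0 -0.06 0 0; 0 -0.09 0 0; 0 -0.12 0 0; 0 -0.15 0 0"

```text
time: 6.6
ee_pos: [542.4, 141.6, 9.8]
orientation: [-0.0, 0.998, -0.058, 0.0]
ft_force: [0.0, 0.4, 0.4]
gripper_width: 0.5
```

Emit:
drive_tool --steps "0 -0.03 0 0; 0 -0.06 0 0; 0 -0.09 0 0; 0 -0.12 0 0; 0 -0.14 0 0"

```text
time: 7.22
ee_pos: [544.9, 162.5, 9.8]
orientation: [-0.0, 0.998, -0.058, 0.0]
ft_force: [-0.7, -1.6, 0.1]
gripper_width: 0.5
```

```bash
python3 - <<'E'
from st import *
st(0,-41,9)
i=cv2.cvtColor(grab_frame("wrist"),cv2.COLOR_RGB2BGR)
j=cv2.cvtColor(grab_frame("top"),cv2.COLOR_RGB2BGR)
cv2.imwrite("pics/con3.png",np.hstack([cv2.resize(i,(480,300)),cv2.resize(j[160:250,235:331],(320,300))]))
E
```

```text
t 7.22 tcp track [  1.  -54.7] z 9.8 F [-0.7 -1.6  0.1] w 0.5 yaw err 0.02
shift mm [ -1.  -13.7   0.8] frac [-0.007 -0.091  0.005]
```

View pics/con3.png

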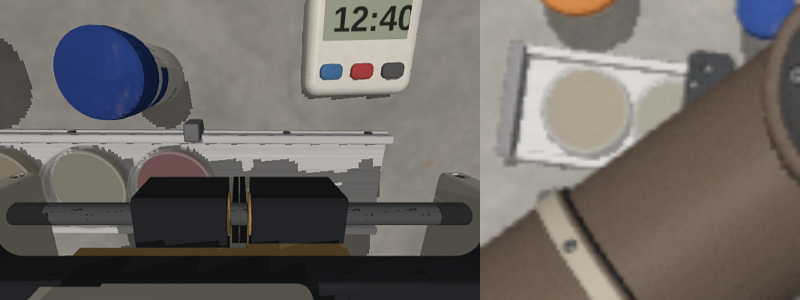

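Emit:
drive_tool --steps "0 -0.015 0 0; 0 -0.03 0 0; 0 -0.045 0 0; 0 -0.06 0 0; 0 -0.07 0 0"

```text
time: 7.95
ee_pos: [546.0, 172.7, 9.8]
orientation: [-0.0, 0.998, -0.058, 0.0]
ft_force: [-0.1, -1.2, -0.3]
gripper_width: 0.7
```

Emit:
drive_tool --steps "0 -0.005 0 0; 0 -0.01 0 0; 0 -0.013 0 0; 0 -0.016 0 0; 0 -0.02 0 0"

```text
time: 8.57
ee_pos: [546.4, 175.5, 9.8]
orientation: [0.0, 0.998, -0.058, -0.0]
ft_force: [-0.3, -0.9, 0.7]
gripper_width: 0.5
```

Emit:
drive_tool --steps "0 -0.002 0 0; 0 -0.004 0 0; 0 -0.007 0 0; 0 -0.01 0 0; 0 -0.013 0 0"

```text
time: 9.2
ee_pos: [546.2, 176.8, 9.7]
orientation: [0.001, 0.998, -0.058, -0.0]
ft_force: [0.2, -5.1, 1.8]
gripper_width: 0.3
```

Emit:
drive_tool --steps "0 -0.002 0 0; 0 -0.004 0 0; 0 -0.006 0 0; 0 -0.008 0 0; 0 -0.01 0 0"

```text
time: 9.82
ee_pos: [546.0, 177.2, 9.7]
orientation: [0.001, 0.998, -0.058, -0.001]
ft_force: [0.3, -9.7, 2.9]
gripper_width: 0.3
```

Emit:
drive_tool --steps "0 0.03 0 0; 0 0.1 0 0; 0 0.1 -0.15 0; 0 0.1 -0.4 0; 0 0.1 -0.6 0"

```text
time: 10.45
ee_pos: [545.3, 164.1, 101.2]
orientation: [-0.0, 0.998, -0.058, 0.0]
ft_force: [1.0, 0.0, -0.8]
gripper_width: 0.2
```

Emit:
drive_tool --steps "-0.15 0.1 0 0; -0.3 0.2 0 0; -0.5 0.3 0 0; -0.6 0.33 0 0; -0.63 0.33 0 0"

```text
time: 11.08
ee_pos: [445.3, 126.0, 100.3]
orientation: [-0.0, 0.998, -0.058, 0.001]
ft_force: [0.2, -0.4, -0.2]
gripper_width: 0.4
```

```bash
python3 - <<'E'
from st import *
st(-92,-103,33)
i=cv2.cvtColor(grab_frame("wrist"),cv2.COLOR_RGB2BGR)
j=cv2.cvtColor(grab_frame("top"),cv2.COLOR_RGB2BGR)
cv2.imwrite("pics/home.png",np.hstack([cv2.resize(i,(400,250)),cv2.resize(j[150:250,235:395],(400,250),interpolation=cv2.INTER_CUBIC)]))
E
```

```text
t 11.07 tcp track [ -93.7 -102.3] z 100.3 F [ 0.2 -0.4 -0.2] w 0.4 yaw err 0.04
shift mm [ 1.6  0.7 67.3] frac [0.011 0.005 0.449]
```

View pics/home.png

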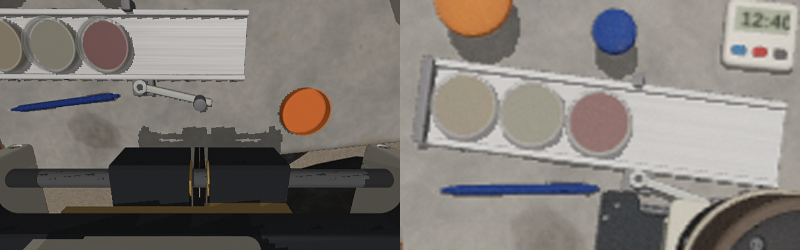

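Brown/green/red sit against the stop at right-hand picture x≈463/532/599; the gate is still open with its tab at left-hand (202,102). Next: lower beside the tab and sweep.

Emit:
drive_tool --steps "0 0 0.1 0; 0 0 0.2 0; 0 0 0.35 0; 0 0 0.45 0; 0 0 0.45 0"

```text
time: 11.8
ee_pos: [445.6, 125.8, 31.2]
orientation: [0.001, 0.998, -0.058, -0.001]
ft_force: [0.5, -0.1, 0.4]
gripper_width: 0.3
```

Emit:
drive_tool --steps "0.05 0.01 0 0; 0.1 0.02 0 0; 0.16 0.03 0 0; 0.22 0.04 0 0; 0.28 0.05 0 0"

```text
time: 12.42
ee_pos: [487.1, 113.3, 32.4]
orientation: [-0.0, 0.998, -0.058, 0.0]
ft_force: [-0.6, 0.1, 0.1]
gripper_width: 0.5
```

Emit:
drive_tool --steps "0.05 0 0 0; 0.1 -0.01 0 0; 0.14 -0.02 0 0; 0.17 -0.03 0 0; 0.2 -0.04 0 0"

```text
time: 13.05
ee_pos: [516.9, 116.2, 32.2]
orientation: [-0.0, 0.998, -0.058, -0.0]
ft_force: [-1.6, 0.6, -0.7]
gripper_width: 0.1
```

```bash
python3 - <<'E'
from st import *
st(2,-94,33)
i=cv2.cvtColor(grab_frame("wrist"),cv2.COLOR_RGB2BGR)
j=cv2.cvtColor(grab_frame("scene"),cv2.COLOR_RGB2BGR)
cv2.imwrite("pics/sw.png",np.hstack([cv2.resize(i,(400,250)),cv2.resize(j[150:275,240:440],(400,250),interpolation=cv2.INTER_CUBIC)]))
E
```

```text
t 13.05 tcp track [ -21.4 -103.8] z 32.2 F [-1.6  0.6 -0.7] w 0.1 yaw err 0.02
shift mm [23.4 -9.8 -0.8] frac [ 0.156 -0.066 -0.005]
```

View pics/sw.png

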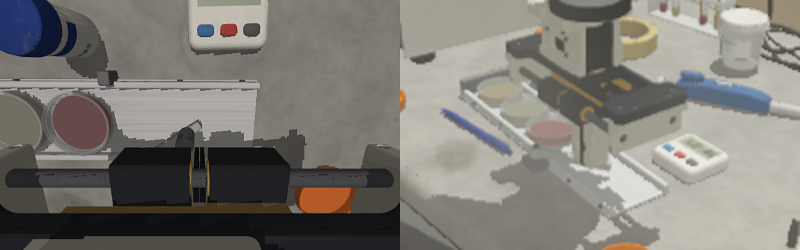

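Emit:
drive_tool --steps "0.04 -0.01 0 0; 0.08 -0.03 0 0; 0.12 -0.05 0 0; 0.16 -0.07 0 0; 0.19 -0.1 0 0"

```text
time: 13.78
ee_pos: [547.4, 127.7, 32.3]
orientation: [0.0, 0.998, -0.058, 0.0]
ft_force: [-0.8, -1.2, -0.4]
gripper_width: 0.3
```

Emit:
drive_tool --steps "0.03 -0.03 0 0; 0.05 -0.06 0 0; 0.07 -0.09 0 0; 0.09 -0.12 0 0; 0.11 -0.15 0 0"

```text
time: 14.4
ee_pos: [566.0, 148.4, 32.3]
orientation: [-0.0, 0.998, -0.058, 0.0]
ft_force: [-0.8, -0.4, -0.7]
gripper_width: 0.6
```

```bash
python3 st.py 25 -58 32
```

```text
t 14.4 tcp track [ 23.6 -66.2] z 32.3 F [-0.8 -0.4 -0.7] w 0.6 yaw err 0.02
shift mm [ 1.4 -8.2  0.3] frac [ 0.009 -0.055  0.002]
```

Emit:
drive_tool --steps "0 -0.01 0 0; 0.01 -0.02 0 0; 0.01 -0.03 0 0; 0.01 -0.04 0 0; 0.01 -0.05 0 0"

```text
time: 15.02
ee_pos: [568.2, 155.4, 32.4]
orientation: [-0.0, 0.998, -0.058, 0.0]
ft_force: [1.2, 0.3, 0.2]
gripper_width: 0.4
```

Emit:
drive_tool --steps "0 -0.003 0 0; 0 -0.006 0 0; 0 -0.01 0 0; 0 -0.013 0 0; 0 -0.016 0 0"

```text
time: 15.65
ee_pos: [568.3, 156.9, 32.3]
orientation: [0.001, 0.998, -0.058, -0.0]
ft_force: [1.8, -6.7, 2.1]
gripper_width: 0.6
```

Force rise: the gate is at its stop. Back off, lift, and check.

Emit:
drive_tool --steps "0 0.03 0 0; 0 0.12 0 0; 0 0.14 -0.2 0; 0 0.14 -0.5 0; 0 0.14 -0.7 0"

```text
time: 16.27
ee_pos: [566.4, 136.5, 139.3]
orientation: [-0.001, 0.998, -0.058, 0.001]
ft_force: [0.4, 0.4, -0.2]
gripper_width: 0.6
```

Emit:
drive_tool --steps "-0.2 0.05 0 0; -0.45 0.1 0 0; -0.65 0.1 0 0; -0.85 0.1 0 0; -1 0.1 0 0"

```text
time: 16.9
ee_pos: [414.0, 138.7, 137.3]
orientation: [-0.0, 0.998, -0.058, 0.0]
ft_force: [-0.4, 0.1, -0.3]
gripper_width: 0.5
```

Emit:
drive_tool --steps "-0.1 0.1 0 0; -0.15 0.2 0 0; -0.15 0.3 0 0; -0.15 0.35 0 0; -0.15 0.35 0 0"

```text
time: 17.52
ee_pos: [387.3, 89.2, 137.3]
orientation: [-0.0, 0.998, -0.059, 0.0]
ft_force: [-0.6, -0.2, 0.0]
gripper_width: 0.7
```

```bash
python3 - <<'E'
from st import *
st(25,-58,32)
i=cv2.cvtColor(grab_frame("top"),cv2.COLOR_RGB2BGR)[160:250,235:395]
cv2.imwrite("pics/fin.png",cv2.resize(i,None,fx=5,fy=5,interpolation=cv2.INTER_CUBIC))
for n,q in[("tab shut",(25,-38,52)),("hinge",(-45,-38,24)),("d1",(0,120.3,19)),("d2",(0,60.9,19)),("d3",(0,1.5,19))]:
    print(n,((w2px(c,np.r_[T(P,q[:2]),q[2]])-[235,160])*5).round())
E
```

```text
t 17.52 tcp track [-147.1 -145.7] z 137.3 F [-0.6 -0.2  0. ] w 0.7 yaw err -0.07
shift mm [171.9 -87.9 105.3] frac [ 1.146 -0.586  0.702]
tab shut [498. 143.]
hinge [477. 309.]
d1 [126. 163.]
d2 [262. 179.]
d3 [398. 195.]
```

View pics/fin.png

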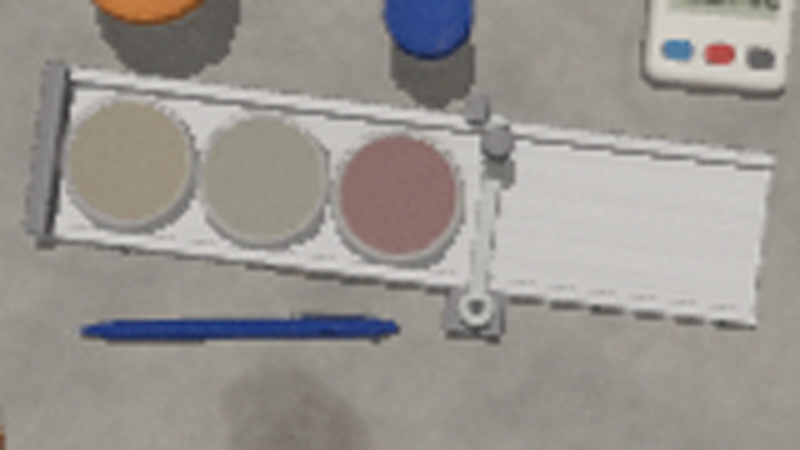

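The tab is at (497,142) against a predicted (498,143). The dishes are at x 129/263/399 against a predicted 126/262/398, within about 1.5 mm. The bystanders look unmoved.

```bash
python3 -c "
from workcell import *
print(sign_off())"
```

```text
the job is handed in; nothing more can be done
None
```

I pushed the row (brown in front, then green, then red) along the track as one train until the wrist force rose to about 10 N against the end stop. I then swept the gate shut by its tab until about 7 N showed it at its stop, backed off clear of everything, and handed the job in at about 17.6 s of the 51 s allowed.

In the last top picture the dishes lay within about 1.5 mm of their home places. The tab was within about 0.5 mm of its shut position. The pen, cup, pot and timer looked unmoved. No check failed or disagreed. The hand-in gave no verdict, and I read dish flatness from the pictures only, not as a measured height.

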